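Flip the enclosure lid against the board edge and push it home

ROBOT

A 7-joint arm with a two-finger parallel gripper is mounted at the origin on the work surface. World frame = base frame: x ahead of the robot, y to its left, z up, the work surface at z = 0. Lengths are in m, angles in rad, forces in N, time in s.
With the tool pointing down it reaches from about 0.35 to 0.9 m from the base axis. Payload 19.9 kg.
Tool frame: the origin (TCP) lies between the finger pads; the fingertips stand 19 mm ahead of it and the grasp point (between the pads) is the TCP; z points along the fingers, y is the direction in which the jaws open and shut (so a half turn about z gives the same grasp; the last joint's range is limited). The gripper opens to 94 mm and grips with 3 to 60 N. Pads are 16 mm wide; open, the fingers measure 119 mm over their backs; the gripper's body (75 mm by 177 mm) begins 78 mm behind the grasp point.
Start: joints at [1.159, 0.417, -0.01, 1.614, 0.005, 1.111, -0.053], TCP at [0.226, -0.583, 0.224] pointing down, gripper open.
Joint ranges: [-2.81, 2.81], [-0.39, 2.02], [-1.27, 1.25], [0.06, 2.57], [-1.19, 4.33], [0.19, 2], [-2.82, 2.82]. Speed limits (rad/s): [1.89, 1.89, 2.39, 2.39, 3.01, 3.01, 3.01].

INTERFACE

Orientations are given as a 3x3 rotation matrix whose columns are the frame's x, y, z axes.
In Python, from rig import robot gives the robot as it stands. Calls block until the motion is done:
- robot.move_ptp(position, orientation): joint-space move of the TCP to a pose.
- robot.move_linear(position, velocity=0.15, frame=None, threshold=None): straight line of the TCP; frame=None keeps the orientation; velocity is the mean speed in m/s. With threshold (N) it stops when the force on the tool has changed by that much, and returns True; else False.
- robot.goto_joints(angles): joint-space move.
- robot.gripper_to(opening): finger opening in m; the grip force is fixed at half the most; returns when the fingers have stopped.
- robot.pause(seconds).
- robot.ik(position, orientation): joint angles nearest the present ones, or None.
- robot.get_state(): the state.
- robot.grab_frame(name): name is "scene" or "top" or "wrist"; returns the picture (420x560x3 uint8, red, green, blue); there is no depth.
- robot.camera_info(name): a dict with "fx", "fy", "cx", "cy" (pixels), "rvec" (rotation vector, rad) and "tvec" (3), from world to camera coordinates, as OpenCV has them. Camera axes: x right, y down, z forward; pixel columns grow to the right and rows downward; lengths in m; the calibration is good to about 2 mm. A picture is of the moment at which its call begins: read the wrist's pose just before it. camera_info takes no time and is no camera call; for the wrist camera it gives the pose at the moment of the call.
A pose or a line that the arm cannot do raises robot.PlanningError and nothing moves.
- robot.sign_off(): hands the job in, once; it reports no verdict.
The state is a dict: "time": time; "qpos": joint angles; "joint_vel": joint speeds; "effort": joint torques, N m; "ee_pos": TCP position; "tool_rot": TCP orientation; "force": force on the tool from outside, world axes, zero at the start; "moment": the same for the moment, N m; "opening": finger opening in m.
Only numpy, scipy, OpenCV 4.12 (cv2) and the standard library are available. Lean on these libraries where they do the work, as an engineer would, in place of code of your own. Each camera call takes 0.05 s, during which the arm holds its last target. There are 200 camera calls.

TASK

Without gripping or lifting it, use the fingertips to push the flat grey lid across the bench against the edge of the white board until it tips up on edge there and flips over onto the board, so that it lies with its rimmed inner side up. Then push it on across the board until its leading long edge lies square against the aluminium stop strip, within the strip's length. Leave the pen, the bottle and the jar where they stand.

Things in the scene. Friction and masses are not known exactly. Their poses are not given: they have to be found in the camera images.
- lid: Loose grey plastic box lid, 0.1-0.2 kg: plate 80 (x) x 110 (y) x 6 mm; on its inner side a rim 66 x 96 mm stands 10 mm out, 7 mm in from the edges; 16 mm thick in all. Origin at its centre, half-way up; z out of the plain outer face. Starts on the bench rim down (z up), long sides within 20 deg of the board's edge; flipped, z points down. Its sides rub well on fingertips.
- board: White-topped board fixed on the bench (height 0), 220 (x) x 380 (y) x 18 mm high; origin at its underside's centre. +x is the pushing direction; the lid starts on the bench at x -225 to -175, y within 25 mm. Behind the stop strip a fixed grey test block, x 55 to 101 mm, 150 mm long, with pens in it, up to 95 mm above the bench.
- edge (a point): Middle of the top of the board's near edge, a vertical wall 18 mm high along y (board x = -110 mm) that the lid is pushed against; axes as the board's.
- stop (a point): Stop strip on the board: middle of the foot of the face that the lid is pushed against (board x = 30 mm), at board-top height. The aluminium strip is 12 mm thick, 14 mm high, 220 mm long in y. Axes as the board's.
- pen: Bystander: green pen body standing upright on the board beside the lid's path, 17 mm diameter, 95 mm high; origin at the centre of its foot.
- bottle: Bystander: pale plastic bottle standing on the bench beside the lid's path, 56 mm diameter, 130 mm high; origin at the centre of its foot.
- jar: Bystander: small pale jar with a grey cap standing on the board, 44 mm diameter, 50 mm high; origin at the centre of its foot.
There are look-alikes about, which are no part of the job. Of the things that look like the lid, take the one that is farthest to the robot's left at the start.

How it is judged:
On the way, in this order (a step that is already met when the one before it is completed fails the run):
1. the lid is tipped up (steeper than about 50 degrees) against the board's edge (angle between lid's own z axis and vertical between 0.85 and 2.2 rad and contact force between lid and board above 0.05 N and x of lid in the frame of board above -0.18 m), for 0.05 s.
2. the lid lies flipped over, inner side up, on the board (angle between lid's own z axis and vertical above 3 rad and z of lid in the frame of board between 0.02 and 0.032 m), for 0.2 s.
At the end, for the whole second after the job is handed in: The lid lies flat on the board inner side up, its long edge within 6 mm of the stop strip and square to it within about 6 degrees, not past the strip's ends by more than 5 mm, at rest; pen, bottle and jar upright within 30 mm of where they were (all of step 2 and x of lid in the frame of board above -0.016 m and angle between the x axis of lid and the x axis of board, either way round below 0.1 rad and y of lid in the frame of board between -0.06 and 0.06 m and linear speed of lid below 0.01 m/s and angular speed of lid below 0.1 rad/s and distance of each of pen, bottle, jar from where it was at the start of the episode below 0.03 m and angle between each of pen, bottle, jar's own z axis and vertical below 0.3 rad); the robot touches nothing.
It fails at once if the lid is lifted: its centre is more than 85 mm above the bench, or is raised more than 35 mm while it is not at the board's edge (height (world z) of lid above 0.085 m or (height (world z) of lid above 0.035 m and (x of lid in the frame of board below -0.19 m or x of lid in the frame of board above -0.04 m))).
It fails at once if the pen, the bottle or the jar is knocked over or moved more than 30 mm (not (distance of each of pen, bottle, jar from where it was at the start of the episode below 0.03 m and angle between each of pen, bottle, jar's own z axis and vertical below 0.3 rad)).
It also fails if it takes over 61 s, if anything falls off the work surface, if the arm or the gripper's body presses on something with over 40 N, if the wrist force passes 120 N, or if a joint passes its speed limit or range.

## Working session

There is one attempt and no reset: what is moved stays moved. The work goes in short steps, each a Python script; the robot and the scene stay as the last script left them, time stands still between calls to the robot, and variables do not carry over. Pictures are saved under pics/ and viewed, about 8 in all and at most 12, crops included, and the job is handed in when it is done.

```bash
mkdir -p pics; ls
python3 - <<'E'
from rig import robot
import cv2
print(robot.get_state()['time'])
for n in("top","scene"):
    im=robot.grab_frame(n); cv2.imwrite(f"pics/{n}0.png",im[:,:,::-1]); print({k:(v if isinstance(v,(int,float)) else list(v)) for k,v in robot.camera_info(n).items()})
E
```

```text
pics
0.0
{'fx': 494.83277907301925, 'fy': 494.83277907301925, 'cx': 277.7938212791848, 'cy': 208.69820603763455, 'rvec': [np.float64(2.1289061146287738), np.float64(-2.0901168760147004), np.float64(0.19220350029434072)], 'tvec': [np.float64(-0.07233357946053812), np.float64(0.5958872271501022), np.float64(0.948731960418654)]}
{'fx': 400.67102351546663, 'fy': 400.67102351546663, 'cx': 280.6574564806465, 'cy': 205.6974457585064, 'rvec': [np.float64(0.7228594580042794), np.float64(2.555490947091631), np.float64(-1.23363413483778)], 'tvec': [np.float64(0.513184095295756), np.float64(-0.11082226342275858), np.float64(1.0947215150712104)]}
```

View pics/top0.png

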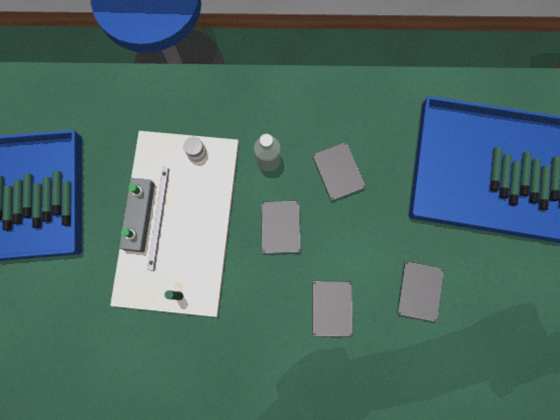

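View pics/scene0.png

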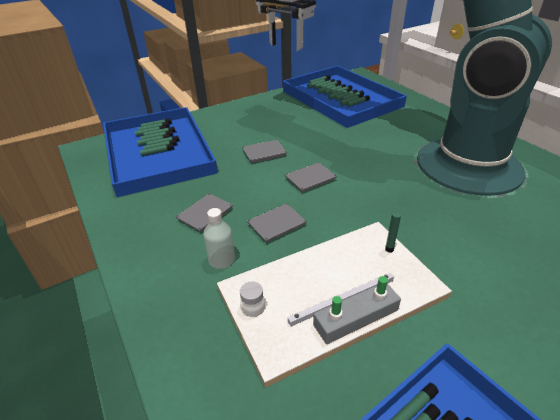

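The top view shows the bottle at (267,155), the pen at (175,295), the jar at (195,150), and the lid farthest left at (281,227), to the right of the board. The scene view agrees with this layout. Next I'll measure the lid and board.

```bash
cat > h.py <<'E'
import numpy as np, cv2
from rig import robot
def ray(name,px,z):
    c=robot.camera_info(name); R=cv2.Rodrigues(np.array(c["rvec"],float))[0]; t=np.array(c["tvec"],float)
    px=np.atleast_2d(np.array(px,float)); d=np.c_[(px[:,0]-c["cx"])/c["fx"],(px[:,1]-c["cy"])/c["fy"],np.ones(len(px))]@R
    o=-R.T@t; return o+d*((z-o[2])/d[:,2])[:,None]
def rect(mask,near):
    cs,_=cv2.findContours(mask,cv2.RETR_EXTERNAL,cv2.CHAIN_APPROX_NONE)
    cs=[c for c in cs if cv2.contourArea(c)>600]
    return min(cs,key=lambda c:np.hypot(*(c.reshape(-1,2).mean(0)-near))).reshape(-1,2)
def fit(P):  # centre, sides, long-axis angle of a rectangle in world xy
    (c,s,a)=cv2.minAreaRect((P[:,:2]*1000).astype(np.float32)); s=np.array(s)
    if s[0]<s[1]: a+=90
    return np.array(c)/1000,np.sort(s),a
E
python3 - <<'E'
from h import *
im=cv2.imread("pics/top0.png"); hsv=cv2.cvtColor(im,cv2.COLOR_BGR2HSV)
w=((hsv[...,2]>175)&(hsv[...,1]<60)).astype(np.uint8)
w=cv2.morphologyEx(w,cv2.MORPH_CLOSE,np.ones((25,25)))
w=cv2.morphologyEx(w,cv2.MORPH_OPEN,np.ones((9,9)))
c=rect(w,(175,225)); print("board",fit(ray("top",c,.018)))
g=((hsv[...,1]<50)&(hsv[...,2]>50)&(hsv[...,2]<150)).astype(np.uint8)
for p in [(281,227),(339,171),(332,309),(421,292)]:
    print("lid",p,fit(ray("top",rect(g,p),.016)))
for n,p,z in [("bottle cap",(266,142),.13),("pen foot",(183,296),.018),("jar top",(193,146),.068),("strip ends",(165,170),.032),("strip ends",(152,267),.032)]: print(n,ray("top",p,z)[0])
print(robot.get_state()["force"])
E
```

```text
board (array([0.5782085 , 0.15503961]), array([219.70271301, 379.85870361]), 175.4399871826172)
lid (281, 227) (array([ 0.56756085, -0.06734492]), array([ 81.11971283, 111.67036438]), 2.7981672286987305)
lid (339, 171) (array([ 0.69168921, -0.18988921]), array([ 82.04055786, 111.80154419]), 22.228233337402344)
lid (332, 309) (array([ 0.40059894, -0.17627281]), array([ 79.59701538, 110.76244354]), 0.33491256833076477)
lid (421, 292) (array([ 0.43873853, -0.35597632]), array([ 81.69221497, 111.19910431]), 169.9712677001953)
bottle cap [ 0.7145708  -0.03716837  0.13      ]
pen foot [0.41921468 0.13040251 0.018     ]
jar top [0.72500019 0.11707317 0.068     ]
strip ends [0.68258711 0.18130519 0.032     ]
strip ends [0.47621764 0.19466376 0.032     ]
[-0.90611179  0.30835259 -0.25883898]
```

```bash
cat >> h.py <<'E'
C=np.array([.57821,.15504]); X=np.array([.0795,.9968,0]);X/=np.linalg.norm(X); Z=np.array([0,0,1.]); Y=np.cross(Z,X)
def W(bx,by,z): return np.r_[C,0]+bx*X+by*Y+z*Z
def B(p): d=np.array(p)-np.r_[C,0]; return np.array([d@X,d@Y,d[2]])
def T(deg,s=1):
    a=np.radians(deg); z=np.sin(a)*X-np.cos(a)*Z; y=s*Y; return np.c_[np.cross(y,z),y,z]
E
python3 - <<'E'
from h import *
s=robot.get_state(); print(np.round(s["tool_rot"],2))
for sg in (1,-1):
    for p in [(-.31,-.004,.12),(-.31,-.004,.0225),(-.2,-.004,.0225),(-.12,-.004,.095),(-.06,-.004,.04)]:
        q=robot.ik(W(*p),T(22,sg)); print(sg,p,None if q is None else np.round(q,2))
E
```

```text
[[ 0.93  0.36 -0.  ]
 [ 0.36 -0.93  0.  ]
 [-0.   -0.   -1.  ]]
1 (-0.31, -0.004, 0.12) [ 0.35  0.54  0.08  1.75 -0.47  1.04 -2.52]
1 (-0.31, -0.004, 0.0225) [ 0.36  0.68  0.06  1.78 -0.53  0.88 -2.43]
1 (-0.2, -0.004, 0.0225) [ 0.24  0.64 -0.02  1.86 -0.54  0.78 -2.57]
1 (-0.12, -0.004, 0.095) [ 0.14  0.51 -0.06  1.87 -0.49  0.83 -2.79]
1 (-0.06, -0.004, 0.04) [-0.55  0.73  0.71  1.91 -1.09  0.99 -2.4 ]
-1 (-0.31, -0.004, 0.12) [ 0.81  0.6  -0.54  1.73 -0.1   0.98  0.31]
-1 (-0.31, -0.004, 0.0225) [ 0.8   0.75 -0.52  1.77 -0.03  0.82  0.32]
-1 (-0.2, -0.004, 0.0225) [ 0.66  0.71 -0.56  1.85 -0.04  0.71  0.16]
-1 (-0.12, -0.004, 0.095) [ 0.55  0.58 -0.59  1.86 -0.1   0.77  0.03]
-1 (-0.06, -0.004, 0.04) [ 0.42  0.67 -0.56  1.88 -0.08  0.63 -0.05]
```

Run:
```python
from h import *
R=T(22,-1)
robot.gripper_to(.07)
robot.move_ptp(W(-.31,-.004,.12),R)
print(robot.get_state()["time"])
robot.move_linear(W(-.31,-.004,.0225),velocity=.12,threshold=8)
s=robot.get_state(); print(s["time"],B(s["ee_pos"]),s["force"])
if s["ee_pos"][2]<.025:
    f0=s["force"]
    print(robot.move_linear(W(-.225,-.004,.0225),velocity=.06,threshold=8))
    s=robot.get_state(); print(B(s["ee_pos"]),s["force"]-f0)
    print(robot.move_linear(W(-.196,-.004,.0225),velocity=.03,threshold=5))
    s=robot.get_state(); f=s["force"]-f0; print(s["time"],B(s["ee_pos"]),f@X,f@Y,f[2])
im=robot.grab_frame("scene")[:,:,::-1]; a=im[80:380,120:470]; cv2.imwrite("pics/a1.png",cv2.resize(a,None,fx=2,fy=2))
```

```text
2.6667
3.6333 [-0.31009183 -0.00445525  0.02313095] [0.85538491 0.2444445  0.69309421]
False
[-0.22531369 -0.00402584  0.02248066] [-1.22655958  0.63144349 -0.69215519]
True
5.875 [-0.20548446 -0.00409482  0.02226245] -3.2292833447088474 -0.46334515570811313 0.18399677558519267
```

View pics/a1.png

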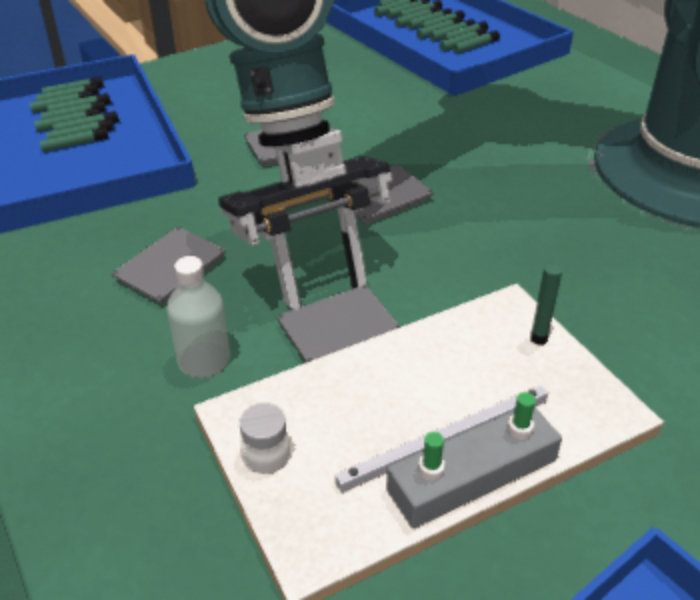

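The lid lies flush against the board edge with both fingertips behind it. Next comes the tip-up: fingers follow the corner arc with the push force regulated.

```bash
cat >> h.py <<'E'
def off(th):
    t=np.radians(th); s,c=np.sin(t),np.cos(t)
    return .08-.08*c-.006*s, .08*s+.01*c-.01-min(.007*s,.01*c)
def arc(ths,e,Fd=7,x0=-.2055,z0=.0223,f0=np.array([.855,.244,.693]),v=.03):
    for th in ths:
        dx,dz=off(th); robot.move_linear(W(x0+dx+e,-.004,z0+dz),velocity=v)
        s=robot.get_state(); f=s["force"]-f0; F=-f@X
        print(th,"e %.4f"%e,"F %.1f Fz %.1f"%(F,f[2]),"err",np.round((B(s["ee_pos"])-[x0+dx+e,-.004,z0+dz])*1e3,1),"t %.2f"%s["time"])
        e+=np.clip((Fd-F)*.0003,-.002,.002)
    return e
E
python3 - <<'E'
from h import *
e=arc([0],.001); e=arc([0],e); e=arc([0],e)
e=arc(range(3,25,3),e); print(e)
im=robot.grab_frame("scene")[:,:,::-1]; a=im[120:320,160:400]; cv2.imwrite("pics/a2.png",cv2.resize(a,None,fx=3,fy=3))
E
```

```text
0 e 0.0010 F 8.0 Fz 0.1 err [-0.7 -0.1 -0.1] t 6.17
0 e 0.0007 F 6.5 Fz 0.3 err [-0.5 -0.1 -0.1] t 6.42
0 e 0.0008 F 6.2 Fz 0.4 err [-0.6 -0.1 -0.1] t 6.67
3 e 0.0011 F 6.7 Fz -1.7 err [-0.7 -0.  -0.1] t 6.95
6 e 0.0012 F 7.3 Fz -1.2 err [-0.8 -0.  -0.1] t 7.22
9 e 0.0011 F 8.0 Fz -1.5 err [-0.7 -0.1 -0.1] t 7.50
12 e 0.0008 F 6.7 Fz 0.1 err [-0.5 -0.  -0. ] t 7.78
15 e 0.0009 F 7.7 Fz -1.5 err [-0.7 -0.  -0.1] t 8.05
18 e 0.0006 F 7.1 Fz -1.0 err [-0.7 -0.1 -0. ] t 8.32
21 e 0.0006 F 8.4 Fz 1.1 err [-0.8 -0.1 -0. ] t 8.58
24 e 0.0002 F 8.2 Fz 1.4 err [-0.8 -0.1  0. ] t 8.85
-0.00016685591155823443
```

View pics/a2.png

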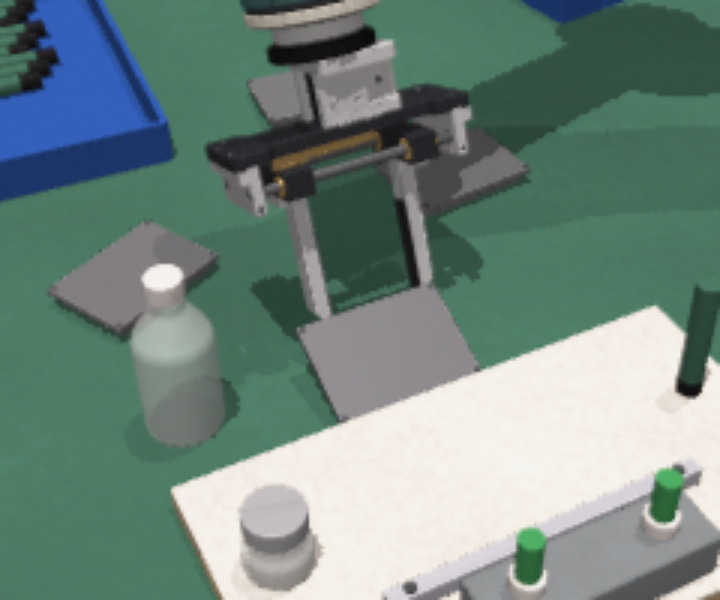

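The lid is tilted about 24° (picture: lid at (390,350), lower edge at the board), and the fingers are still holding. I'll continue with less force.

Run:
```python
from h import *
e=-.0004
for th in range(27,67,3):
    e=arc([th],e,Fd=4)
    s=robot.get_state()
print(e)
im=robot.grab_frame("scene")[:,:,::-1]; a=im[120:320,160:400]; cv2.imwrite("pics/a3.png",cv2.resize(a,None,fx=3,fy=3))
```

```text
27 e -0.0004 F 1.9 Fz -0.4 err [ 0.2 -0.   0. ] t 9.16
30 e 0.0002 F 2.1 Fz -0.6 err [0.3 0.1 0.1] t 9.44
33 e 0.0008 F 2.1 Fz 0.2 err [0.3 0.  0.1] t 9.72
36 e 0.0014 F 1.9 Fz 0.0 err [ 0.3 -0.   0.2] t 10.01
39 e 0.0020 F 0.3 Fz -0.5 err [ 0.2 -0.   0.1] t 10.29
42 e 0.0031 F -0.0 Fz -0.5 err [ 0.3 -0.   0.1] t 10.59
45 e 0.0043 F 0.6 Fz 0.0 err [0.3 0.  0.1] t 10.89
48 e 0.0053 F 0.6 Fz -0.7 err [ 0.3 -0.   0.1] t 11.19
51 e 0.0064 F 0.7 Fz -0.6 err [0.2 0.  0.1] t 11.49
54 e 0.0074 F 0.3 Fz -0.9 err [ 0.2 -0.   0.1] t 11.79
57 e 0.0085 F -0.5 Fz -0.7 err [ 0.2 -0.   0.1] t 12.11
60 e 0.0098 F 1.8 Fz -0.8 err [0.2 0.  0.1] t 12.43
63 e 0.0105 F 0.5 Fz -1.3 err [ 0.2 -0.   0.1] t 12.74
66 e 0.0115 F 2.8 Fz 2.9 err [ 0.2 -0.1  0.2] t 13.06
0.011880027181198936
```

View pics/a3.png

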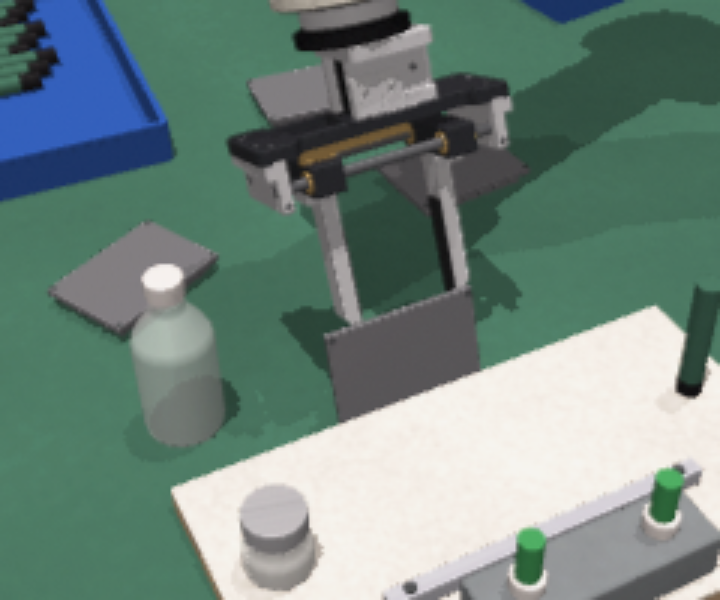

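Now steep at about 70° against the edge. I'll push the top over horizontally.

Run:
```python
from h import *
p=B(robot.get_state()["ee_pos"]); print(p)
for k in range(1,8):
    r=robot.move_linear(W(p[0]+.006*k,-.004,p[2]+.0005*k),velocity=.04,threshold=15)
    s=robot.get_state(); print(k,r,np.round(s["force"]@X,1),np.round(s["force"][2],1))
    if r: break
robot.pause(.3)
im=robot.grab_frame("scene")[:,:,::-1]; a=im[120:320,160:400]; cv2.imwrite("pics/a4.png",cv2.resize(a,None,fx=3,fy=3)); print(robot.get_state()["time"])
```

```text
[-0.15201286 -0.00409274  0.08551101]
1 True -5.5 13.4
13.6667
```

View pics/a4.png

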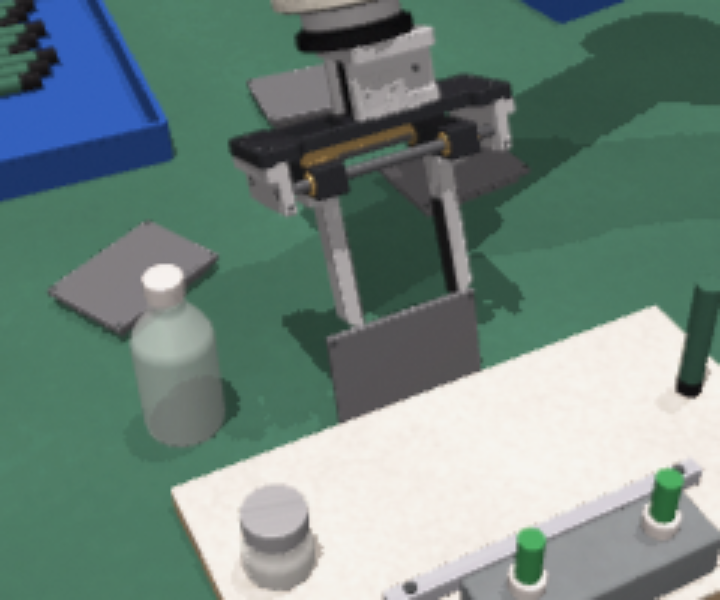

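The fingertip sits in the notch on the rim and presses down (Fz 13 N). I'll continue with feedback on the vertical force.

Run:
```python
from h import *
f0=np.array([.855,.244,.693])
p=B(robot.get_state()["ee_pos"]); x,z=p[0]-.001,p[2]+.001; print(p)
for k in range(30):
    robot.move_linear(W(x,-.004,z),velocity=.03)
    s=robot.get_state(); f=s["force"]-f0; F=-f@X; fz=f[2]
    print("%d x %.4f z %.4f F %.1f Fz %.1f t %.2f"%(k,x,z,F,fz,s["time"]))
    if F>25 or abs(fz)>25 or x>-.115 or z>.097: break
    if fz>4: z+=.0010; x+=.0003
    elif F>9: z+=.0006
    else: x+=.002; z+=.0003
im=robot.grab_frame("scene")[:,:,::-1]; a=im[120:320,160:400]; cv2.imwrite("pics/a5.png",cv2.resize(a,None,fx=3,fy=3)); print(robot.get_state()["time"])
```

```text
[-0.14852215 -0.0042178   0.0863354 ]
0 x -0.1495 z 0.0873 F 0.6 Fz -0.9 t 13.92
1 x -0.1475 z 0.0876 F 0.4 Fz 0.6 t 14.17
2 x -0.1455 z 0.0879 F 2.0 Fz 2.6 t 14.42
3 x -0.1435 z 0.0882 F 2.2 Fz 4.1 t 14.67
4 x -0.1432 z 0.0892 F 0.6 Fz -0.4 t 14.92
5 x -0.1412 z 0.0895 F -0.1 Fz -0.4 t 15.17
6 x -0.1392 z 0.0898 F 1.2 Fz 0.4 t 15.42
7 x -0.1372 z 0.0901 F 0.9 Fz 1.3 t 15.67
8 x -0.1352 z 0.0904 F 1.3 Fz 3.0 t 15.92
9 x -0.1332 z 0.0907 F 1.3 Fz 2.3 t 16.17
10 x -0.1312 z 0.0910 F 1.2 Fz 3.5 t 16.42
11 x -0.1292 z 0.0913 F 1.9 Fz 4.4 t 16.67
12 x -0.1289 z 0.0923 F -0.1 Fz -0.7 t 16.92
13 x -0.1269 z 0.0926 F 0.5 Fz 0.2 t 17.17
14 x -0.1249 z 0.0929 F -0.3 Fz -0.6 t 17.42
15 x -0.1229 z 0.0932 F 0.9 Fz -0.8 t 17.67
16 x -0.1209 z 0.0935 F 0.7 Fz -1.1 t 17.92
17 x -0.1189 z 0.0938 F 0.9 Fz -0.8 t 18.17
18 x -0.1169 z 0.0941 F 0.3 Fz -1.0 t 18.42
19 x -0.1149 z 0.0944 F -0.3 Fz -0.7 t 18.67
18.7167
```

View pics/a5.png

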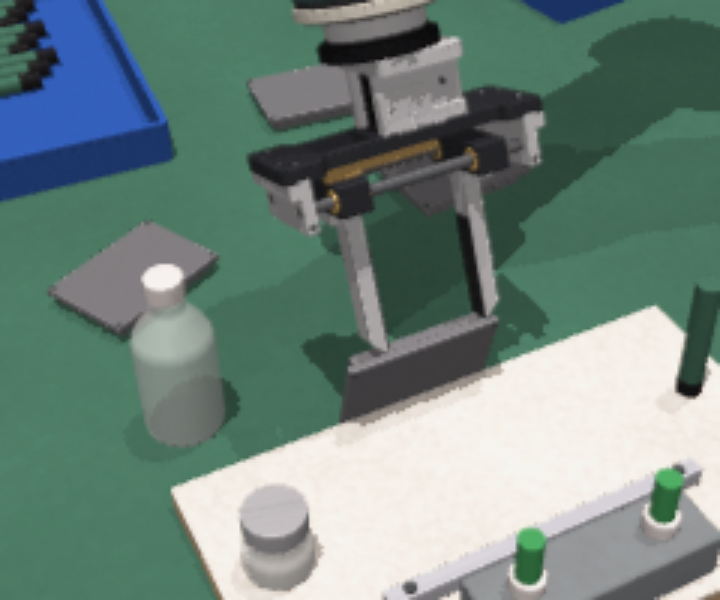

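It is past vertical and leaning over the board, so I'll keep pushing.

Run:
```python
from h import *
x,z=-.1149,.0944
for k in range(12):
    x+=.005; z-=.0005
    r=robot.move_linear(W(x,-.004,z),velocity=.05,threshold=12)
    s=robot.get_state(); f=s["force"]-[.855,.244,.693]; print("%.3f F %.1f Fz %.1f"%(x,-f@X,f[2]),r)
    if r: break
print(robot.get_state()["time"])
im=robot.grab_frame("scene")[:,:,::-1]; a=im[120:320,160:400]; cv2.imwrite("pics/a6.png",cv2.resize(a,None,fx=3,fy=3))
```

```text
-0.110 F 0.7 Fz -1.2 False
-0.105 F -0.2 Fz -1.1 False
-0.100 F 0.4 Fz -1.3 False
-0.095 F 0.2 Fz -0.2 False
-0.090 F -0.4 Fz -1.1 False
-0.085 F -0.9 Fz -1.4 False
-0.080 F 1.2 Fz -1.1 False
-0.075 F -0.7 Fz -1.2 False
-0.070 F 1.3 Fz -0.2 False
-0.065 F 0.1 Fz -0.6 False
-0.060 F 1.1 Fz -0.4 False
-0.055 F 0.7 Fz -0.2 False
21.7167
```

View pics/a6.png

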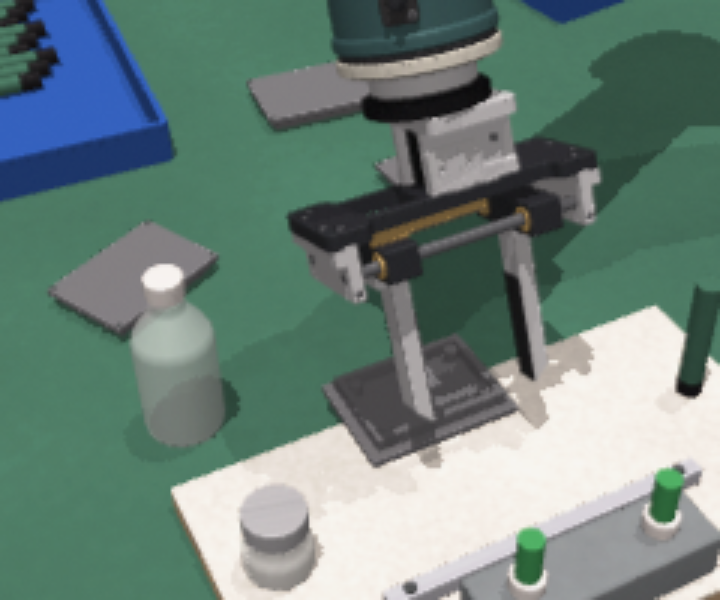

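The picture shows the lid flipped, rim up, at (420,400) on the board. I'll back off, measure it from the top and go behind it.

Run:
```python
from h import *
robot.move_linear(W(-.075,-.004,.12),velocity=.15)
robot.move_linear(W(-.20,-.004,.12),velocity=.15,frame=T(0,-1))
im=np.ascontiguousarray(robot.grab_frame("top")[:,:,::-1]); hsv=cv2.cvtColor(im,cv2.COLOR_BGR2HSV)
g=((hsv[...,1]<70)&(hsv[...,2]>30)&(hsv[...,2]<150)).astype(np.uint8)
g=cv2.morphologyEx(g,cv2.MORPH_OPEN,np.ones((5,5)))
c,px=None,(225,220)
P=ray("top",rect(g,px),.026); c,s,a=fit(P); print(B([*c,0]),s,a-175.44,robot.get_state()["time"])
cv2.imwrite("pics/a7.png",np.hstack([cv2.resize(im[100:330,90:330],None,fx=1.65,fy=1.65),cv2.cvtColor(cv2.resize(g[100:330,90:330]*255,None,fx=1.65,fy=1.65),cv2.COLOR_GRAY2BGR)]))
```

```text
[ 0.04603351 -0.39334409  0.        ] [ 81.39506531 201.13316345] -84.74901807546615 23.2
```

View pics/a7.png

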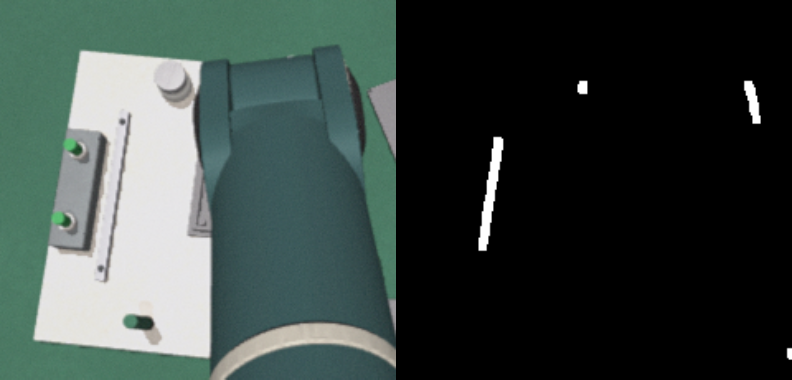

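The arm hides most of the lid; its leading corner shows at about (205,242) and its leading edge is parallel to the strip. I'll check that corner by ray and push on with the tool vertical.

Run:
```python
from h import *
print([B(p) for p in ray("top",[(205,242.4),(210.6,200)],.024)])
R=T(0,-1); f0=np.array([.855,.244,.693])
def st(m):
    s=robot.get_state(); f=s["force"]-f0; print(m,np.round(B(s["ee_pos"]),4),"F %.1f %.1f %.1f"%(-f@X,f@Y,f[2]),"t %.2f"%s["time"])
print(robot.move_linear(W(-.175,-.004,.0395),velocity=.12,threshold=8)); st("down")
print(robot.move_linear(W(-.085,-.004,.0395),velocity=.06,threshold=8)); st("push")
print(robot.move_linear(W(-.045,-.004,.0395),velocity=.04,threshold=6)); st("stop")
im=np.ascontiguousarray(robot.grab_frame("scene")[:,:,::-1]);cv2.imwrite("pics/a8.png",cv2.resize(im[200:380,220:460],None,fx=3,fy=3))
```

```text
[array([-0.06911406,  0.0429317 ,  0.024     ]), array([-0.06935904, -0.04795924,  0.024     ])]
False
down [-0.1751 -0.0044  0.04  ] F 0.6 0.4 -0.6 t 24.05
False
push [-0.0852 -0.004   0.0395] F -0.5 0.4 -0.4 t 25.70
True
stop [-0.0602 -0.0039  0.0392] F 3.1 0.1 1.3 t 26.37
```

View pics/a8.png

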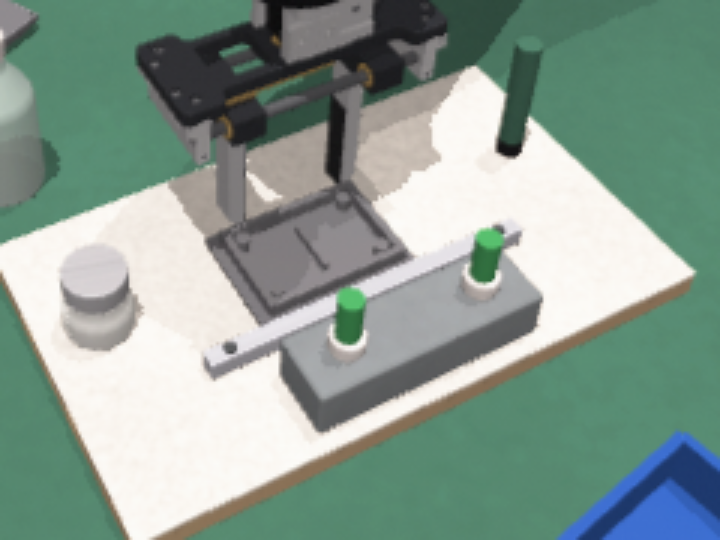

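The lid is against the strip, rim up; rear edge at bx ≈ -0.052 against an ideal -0.050. I'll seat it a little more firmly, back off and verify.

Run:
```python
from h import *
f0=np.array([.855,.244,.693])
print(robot.move_linear(W(-.057,-.004,.0395),velocity=.02,threshold=8))
s=robot.get_state(); print(B(s["ee_pos"]),-(s["force"]-f0)@X)
robot.move_linear(W(-.10,-.004,.042),velocity=.06)
robot.move_linear(W(-.16,-.004,.15),velocity=.15)
robot.move_linear(W(-.33,-.004,.20),velocity=.18)
im=np.ascontiguousarray(robot.grab_frame("top")[:,:,::-1]); hsv=cv2.cvtColor(im,cv2.COLOR_BGR2HSV)
w=((hsv[...,2]>165)&(hsv[...,1]<60)).astype(np.uint8); 
g=((hsv[...,1]<70)&(hsv[...,2]>30)&(hsv[...,2]<150)).astype(np.uint8)
g[:, :160]=0; g=cv2.morphologyEx(g,cv2.MORPH_CLOSE,np.ones((5,5)));g=cv2.morphologyEx(g,cv2.MORPH_OPEN,np.ones((5,5)))
c,s,a=fit(ray("top",rect(g,(180,220)),.024)); print(B([*c,0]),s,a-175.44,robot.get_state()["time"])
cv2.imwrite("pics/a9.png",np.hstack([cv2.resize(im[100:330,90:330],None,fx=1.65,fy=1.65),cv2.cvtColor(cv2.resize(g[100:330,90:330]*255,None,fx=1.65,fy=1.65),cv2.COLOR_GRAY2BGR)]))
```

```text
True
[-0.06015755 -0.00377702  0.03897673] 2.9512003140734864
[-0.29634485 -0.15481391  0.        ] [ 61.59065628 160.27320862] -164.9056467437744 29.5917
```

View pics/a9.png

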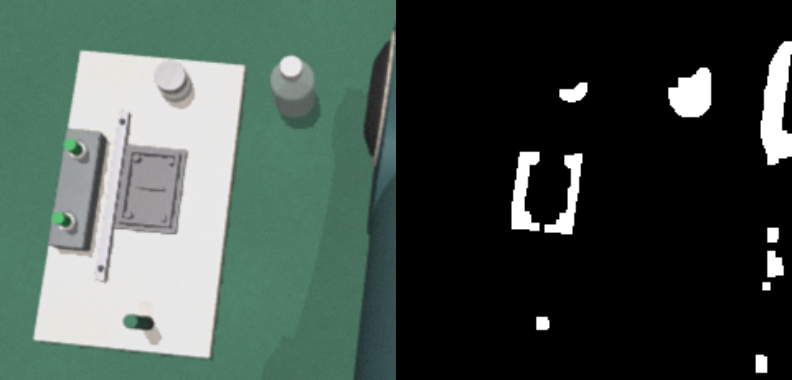

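Run:
```python
from h import *
im=np.ascontiguousarray(robot.grab_frame("top")[:,:,::-1]); v=im.min(2)
roi=np.zeros_like(v); roi[180:250,155:215]=1
g=((v<150)&(roi>0)).astype(np.uint8); g=cv2.morphologyEx(g,cv2.MORPH_OPEN,np.ones((5,5)))
c,s,a=fit(ray("top",rect(g,(182,215)),.024)); print(B([*c,0]),s,a-175.44)
pts=[]
for r in range(196,238,3):
    row=v[r,175:215].astype(int); k=175+np.where(row<150)[0].max(); pts.append((k+.5,r))
P=np.array([B(p) for p in ray("top",pts,.024)]); k=np.polyfit(P[:,1],P[:,0],1); print("rear edge bx",P[:,0].mean(),"skew rad",k[0])
print(robot.get_state()["force"])
```

```text
Traceback (most recent call last):
  File "h.py", line 10, in rect
    return min(cs,key=lambda c:np.hypot(*(c.reshape(-1,2).mean(0)-near))).reshape(-1,2)
           ~~~^^^^^^^^^^^^^^^^^^^^^^^^^^^^^^^^^^^^^^^^^^^^^^^^^^^^^^^^^^^
ValueError: min() iterable argument is empty
```

Run:
```python
from h import *
im=np.ascontiguousarray(robot.grab_frame("top")[:,:,::-1]); v=im.min(2)
print(v[215,160:215])
pts=[]
for r in range(196,238,3):
    row=v[r].astype(int)
    # dark->white step nearest the expected rear edge
    seg=row[190:210]; d=np.diff(seg); pts.append((190+d.argmax()+.5,r))
print(pts)
P=np.array([B(p) for p in ray("top",pts,.024)]); k=np.polyfit(P[:,1],P[:,0],1); print("rear bx",np.median(P[:,0]),"skew",k[0],"by range",P[:,1].min(),P[:,1].max())
col=v[170:260,188].astype(int); print(col[10:]); print([B(p) for p in ray("top",[(203.7,191.5),(197,242)],.024)])
```

```text
[200 133 143 152 156 151 108  78 136 151 154 154 155 153 148 143 139 140
 142 141 111  98 101 100 101 105 103 103 101 101 136 150 155 151 156 125
  94 135 154 135 143 218 233 232 233 232 231 231 232 232 231 230 227 228
 232]
[(np.float64(202.5), 196), (np.float64(202.5), 199), (np.float64(201.5), 202), (np.float64(201.5), 205), (np.float64(200.5), 208), (np.float64(200.5), 211), (np.float64(200.5), 214), (np.float64(200.5), 217), (np.float64(199.5), 220), (np.float64(195.5), 223), (np.float64(198.5), 226), (np.float64(198.5), 229), (np.float64(197.5), 232), (np.float64(197.5), 235)]
rear bx -0.051290377674024154 skew 0.01113446801493719 by range -0.05493364791903935 0.02901552739188953
[231 231 229 231 232 232 230 229 231 186 157 148 155 137  88 112 147 153
 154 155 156 152 155 154 152 152 151 153 151 155 152 156 154 150 137 101
 140 153 158 156 154 154 157 153 157 158 156 155 155 151 156 157 159 139
 131 152 151 110 144 161 154 156 223 232 233 231 232 231 231 231 231 231
 232 232 232 231 232 229 229 233]
[array([-0.05238277, -0.0649186 ,  0.024     ]), array([-0.05236935,  0.04372647,  0.024     ])]
```

```bash
python3 -c "
from rig import robot
robot.sign_off(); print(robot.get_state()['time'])"
```

```text
the job is handed in; nothing more can be done
the job is handed in; nothing more can be done
```

The lid is flipped, inner side up, and lies square against the stop strip. I handed the job in at about 30 s of the 61 s allowed; the rig reports no verdict.

I pushed the lid, the one farthest to the robot's left, flat against the board edge with both fingertips. I then tipped it up along its arc, pushed it over past vertical onto the board, and slid it to the strip with the tool vertical.

**Last checks from the top camera, after backing the arm off:**

| Check | Measured | Limit |
|---|---|---|
| Lid centre, board x | about -0.011 m | above -0.016 m |
| Skew to the strip | about 0.01 rad | below 0.1 rad |
| Lid centre, board y | about -0.011 m | within ±0.06 m |

The rear edge measured -0.051 m by camera and -0.052 m from the fingertip stop position. A perfect fit would be -0.050 m.

The pen, bottle and jar are upright and look unmoved in the last picture; I did not measure their positions again. The arm was clear of everything at hand-in.

**What went wrong on the way:**
- During the flip, the fingertips pressed down on the lid's rim at about 13 N. The stop threshold caught it, and I carried on with force feedback.
- Three camera measurements failed. One had the lid hidden by the arm, and in the other two the colour mask did not pick out the lid. I replaced them with a check of one corner and an edge scan.

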